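Restock the tin runner

ROBOT

A 6-joint arm with a two-finger parallel gripper is mounted at the origin on the work surface. World frame = base frame: x ahead of the robot, y to its left, z up, the work surface at z = 0. Lengths are in m, angles in rad, forces in N, time in s.
With the tool pointing down it reaches from about 0.25 to 0.725 m from the base axis. Payload 4 kg.
Tool frame: the origin (TCP) lies at the very end of the fingers, on their centre line; the grasp point (between the pads) lies 19 mm behind it; z points along the fingers, y is the line along which they close (so a half turn about z gives the same grasp; the last joint's range is limited). The gripper opens to 85 mm and grips with 20 to 120 N. Pads are 22 mm wide; open, the fingers measure 114 mm over their backs; the gripper's body (76 mm by 85 mm) begins 54 mm behind the grasp point. The pads swing forward as they close: fully open they stand 13 mm farther back than shut.
Start: joints at [1.323, 0.241, 0.005, 1.335, 0, 1.571], TCP at [0.123, 0.485, 0.231] pointing down, gripper open.
Joint ranges: [-2.72, 2.72], [-1.05, 1.87], [-1.09, 1.28], [-1.99, 2.15], [-1.42, 1.44], [-3.14, 3.14]. Speed limits (rad/s): [2.79, 2.79, 3.14, 3.14, 3.14, 3.14].

INTERFACE

Orientations are given as a 3x3 rotation matrix whose columns are the frame's x, y, z axes.
In Python, from workcell import ctrl gives the robot as it stands. The module is installed in compiled form; this text tells all that it offers.
- The arm moves only by the tool carry_out, never from a script. Its argument "series" is a list that holds one entry, the list of rows, each a list of 6 numbers: the shift along the tool's x, y, z in m, then the turn, a rotation vector about the tool's x, y, z in rad. In form: [[[tx, ty, tz, ax, ay, az], ...]]. A call has 1 to 12 rows; each row is the pose to reach, as a shift and turn from the pose commanded when the call began, along the tool's axes at that moment; what a row does not reach only later rows make up. A row lasts 1/10 s, in which the tool goes at most 50 mm and 8.59 degrees, less where a joint would pass 70% of its speed; a pose out of reach is approached as far as the arm can. A call with a gripper value outside its range is refused whole. "jaw" is the closure, from 0 (fully open) to 1 (shut), set as the call begins (left out, the last holds). The fingers move at their own pace and stop on an object; the grip force is fixed at half the most. Time passes only in rows, so rows that repeat a pose let the fingers close. It gives the time, the measured TCP pose, the force, the opening and the grip force at its end, in the units of the state.
- ctrl.read_state(): the state, without advancing time (a new reading comes with each control period).
- ctrl.camera(name): name is "scene" or "top"; returns a dict with "pixels" (480x640x3 uint8, blue, green, red), "fx", "fy", "cx", "cy" (pixels), "k1" (the pictures are not rectified: a ray, as slopes to the right and down, at radius r is drawn at 1 + k1 r^2 times it, then the intrinsics apply), "extrinsics" (4x4, takes a point from world to camera coordinates). Camera axes: x right, y down, z forward; pixel columns grow to the right and rows downward; lengths in m; the calibration is good to about 2 mm. A picture is of the moment at which its call begins. There is no depth.
- ctrl.sign_off(): hands the job in; it is judged then, once.
The state is a dict: "clock": time; "joints": joint angles; "qd": joint speeds; "joint_torque": joint torques, N m; "eef_pos": TCP position; "tcp_rot": TCP orientation; "force": force on the tool from outside, world axes, zero at the start; "torque": the same for the moment, N m; "opening": finger opening in m; "finger_force": force on a finger pad.
Only numpy, scipy, OpenCV 4.12 (cv2) and the standard library are available. Lean on these libraries where they do the work, as an engineer would, in place of code of your own. Each camera call takes 0.05 s, during which the arm holds its last target. There are 200 camera calls.

TASK

Restock the red lane: set the loose red tin on that runner's loading apron, push it in through the sprung two-leaf gate, and go on gently until all three red tins have closed up and you feel the row come up firm against the sprung pad of the end stop. Do not cram the row: tins dent. Then ease off and lift out upwards, so that the gate swings shut behind the tin, leaving the green tins and everything else on the worktop as they were.

Things in the scene. Friction and masses are not known exactly. Their poses are not given: they have to be found in the camera images.
- red_tin: The loose tin to load, standing on the worktop: upright cylinder, 65 mm diameter, 75 mm tall, about 220 g (varies by a quarter), steel with a red label. Origin: centre of its underside; z is its axis.
- runner_red: The red tin runner, fixed to the worktop: one straight lane for upright tins, steel floor pan and brass rods, red plate on its deck. Origin: worktop level, lane centre, in the plane of the gate; x runs along the lane in the loading direction, y to its left. Turned up to 0.12 rad; may have swapped places with the green one. Pan: x -97 to +297 mm, 100 mm wide, its top 6 mm above the worktop.
- apron_red (a point): Centre of the red loading apron, on its floor: 50 mm before the gate plane, 6 mm above the worktop. The apron (95 mm long) is open above, with one guide rod each side, top at 27 mm, 73 mm apart inside, flared to 86 mm at the mouth. The gate posts beside the lane stand at y = +-45 mm, 76 mm tall.
- deck_red (a point): Middle of the near edge of the red bridge deck, on its top: 63 mm beyond the gate plane, 92 mm above the worktop; underside 88 mm. The deck spans the lane from there to 165 mm, on legs at y = +-45 mm, with a finger notch 56 mm wide and 28 mm deep in this edge. Gate to deck the lane is open above, too short to lower a tin in. Lane rods from 70 mm on: 69 mm apart inside.
- gate_red_l (a joint): Left (+y) leaf of the red gate, rad: 0 = shut across the lane, growing to 1.6 as it swings inwards (+x) only. Brass flap 31 mm long, 10 to 60 mm above the worktop, hinged at y = +40 mm. Spring 0.024 N m shut, 0.09 N m open: a tin takes 2 to 6 N to pass both. They fall shut once the tin's rear is 18 mm beyond the gate and nothing is between them; they bite on what is drawn back out, so lift it out.
- gate_red_r (a joint): Right (-y) leaf, the mirror image: hinge at y = -40 mm, 0 = shut, up to 1.6 rad.
- red_mid: Red tin already in the red lane (65 x 75 mm, as red_tin), partly under the bridge deck; origin: centre of its underside, 6 mm above the worktop. It starts about 108 mm beyond the gate and slides freely, with 1 to 2 N of friction, as each tin does. Pressed together with 7 N or more the row is firm on its end stop; above 20 N it is crammed.
- red_front: The foremost red tin in the lane, same kind, starting about 182 mm beyond the gate, with gaps before and behind it; origin: centre of its underside. Beyond it an end stop with a sprung rubber pad (5 N per mm plus 1 N, 3.5 mm of travel) is clamped in the lane, differently each day and not measured: the pad's face is 220 to 251 mm beyond the gate, so the loaded tin's rear ends 25 to 56 mm beyond it.
- runner_green: The other runner, the same in every way but with a green plate and two green tins in it; not to be used. Origin and axes as runner_red.
- green_mid: Green tin standing in the green runner (65 x 75 mm); origin: centre of its underside.
- green_front: Foremost green tin in the green runner; origin: centre of its underside.
- green_tin: Loose green tin on the worktop (65 x 75 mm), bystander; may be swapped in place with the red tin or the pepper mill; origin: centre of its underside.
- pepper_mill: Dark wooden pepper mill, 54 mm wide, 136 mm tall, bystander; origin: centre of its underside.
- mug_pink: Pink mug, 82 mm wide, 88 mm tall, bystander; origin: centre of its underside.
- mug_green: Green mug, same size, bystander; origin: centre of its underside.
- spice_jar: Glass spice jar with brass lid, 46 mm wide, 100 mm tall, bystander; origin: centre of its underside.
- soap_bottle: Amber pump bottle, 68 mm wide, 187 mm tall, bystander; origin: centre of its underside.

How it is judged:
On the way, in this order (a step that is already met when the one before it is completed fails the run):
1. the red tin stands upright on the loading apron, before the gate, let go (x of red_tin in the frame of runner_red between -0.08 and -0.034 m and y of red_tin in the frame of runner_red between -0.008 and 0.008 m and z of red_tin in the frame of runner_red between 0.003 and 0.01 m and angle between red_tin's own z axis and vertical below 0.06 rad and contact force between the fingers and red_tin below 0.1 N), for 0.1 s.
2. the red tin is in the gateway, pushing both leaves open (x of red_tin in the frame of runner_red between -0.02 and 0.05 m and value of joint each of gate_red_l, gate_red_r above 0.5 rad), for 0.05 s.
3. the row of red tins is pressed up firm against its end stop, with at least 7 N between the red tin and the next (contact force between red_tin and red_mid above 7 N and x of red_tin in the frame of runner_red between 0.048 and 0.11 m), for 0.1 s.
At the end, for the whole second after the job is handed in: Both leaves of the red gate are shut (under 0.10 rad); behind them the red tin stands upright at rest on the lane floor, between the rods, and the three red tins are closed up, with gaps under 4 mm between neighbours, near the end stop (value of joint each of gate_red_l, gate_red_r below 0.1 rad and x of red_tin in the frame of runner_red between 0.05 and 0.105 m and y of red_tin in the frame of runner_red between -0.008 and 0.008 m and z of red_tin in the frame of runner_red between 0.003 and 0.01 m and horizontal distance between red_tin and red_mid below 0.069 m and horizontal distance between red_mid and red_front below 0.069 m and x of red_front in the frame of runner_red between 0.18 and 0.23 m and angle between each of red_tin, red_mid, red_front's own z axis and vertical below 0.06 rad and linear speed of red_tin below 0.01 m/s); the robot touches nothing.
It fails at once if the row is crammed: more than 20 N between the red tin and the tin before it (contact force between red_tin and red_mid above 20 N).
It fails at once if the gripper or arm presses on a runner with more than 25 N (contact force between any of the fingers, the arm and runner_red above 25 N or contact force between any of the fingers, the arm and runner_green above 25 N).
It fails at once if the red tin topples (angle between red_tin's own z axis and vertical above 0.5 rad).
It fails at once if a green tin or another bystander is shifted by more than 15 mm (distance of any of green_tin, pepper_mill, mug_pink, mug_green, spice_jar, soap_bottle, green_mid, green_front from where it was at the start of the episode above 0.015 m).
It also fails if it takes over 72 s, if anything falls off the work surface, if the arm or the gripper's body presses on something with over 40 N, if the wrist force passes 120 N, or if a joint passes its speed limit or range.

## Working session

There is one attempt and no reset: what is moved stays moved. The work goes in short steps, Python scripts to look and compute and a tool call to move; the robot and the scene stay as the last step left them, time stands still between calls to the robot, and variables do not carry over. Pictures are saved under pics/ and viewed, at most 10 in all, crops included, and the job is handed in when it is done.

Besides the shell and the picture viewer there is one more tool, called as name(argument=value, ...), one argument or row to a line, values as JSON. carry_out: Moves the arm, as the interface text tells. Its arguments: {"type":"object","properties":{"series":{"type":"array","items":{"type":"array","items":{"type":"array","items":{"type":"number"}}}},"jaw":{"type":"number"}},"required":["series"]}

```bash
mkdir -p pics
cat > h.py <<'E'
import numpy as np, cv2
from workcell import ctrl
def shot(n,f):
    c=ctrl.camera(n); cv2.imwrite(f,c['pixels']); np.savez(f[:-4]+'.npz',**{k:c[k] for k in c}); return c
def ray(c,u,v):
    E=np.array(c['extrinsics']); x=(u-c['cx'])/c['fx']; y=(v-c['cy'])/c['fy']
    a,b=x,y
    for _ in range(30):
        s=1+c['k1']*(a*a+b*b); a,b=x/s,y/s
    R,t=E[:3,:3],E[:3,3]; return -R.T@t, R.T@np.array([a,b,1.])
def at(c,u,v,z):
    o,d=ray(c,u,v); return o+d*(z-o[2])/d[2]
def proj(c,p):
    E=np.array(c['extrinsics']); q=E[:3,:3]@np.array(p)+E[:3,3]; a,b=q[:2]/q[2]; s=1+c['k1']*(a*a+b*b)
    return c['cx']+c['fx']*a*s, c['cy']+c['fy']*b*s
E
python3 - <<'E'
from h import *
for n in('top','scene'):
    c=shot(n,f'pics/{n}0.png'); print(n,c['fx'],c['k1'],np.round(c['extrinsics'],3).tolist())
s=ctrl.read_state(); print({k:np.round(v,3).tolist() for k,v in s.items()})
E
```

```text
top 510.64043905303157 -0.03764864201772579 [[-0.029, -1.0, 0.005, 0.036], [-0.989, 0.028, -0.147, 0.56], [0.147, -0.009, -0.989, 1.245], [0.0, 0.0, 0.0, 1.0]]
scene 572.3821992666424 -0.1655157289988276 [[-0.439, 0.898, 0.001, 0.209], [0.535, 0.263, -0.803, -0.23], [-0.722, -0.352, -0.596, 2.079], [0.0, 0.0, 0.0, 1.0]]
{'clock': 0.1, 'joints': [1.323, 0.241, 0.004, 1.335, -0.0, 1.571], 'qd': [-0.0, -0.0, 0.004, -0.0, 0.0, -0.0], 'joint_torque': [-0.001, -37.314, 25.301, 0.011, 0.0, 0.0], 'eef_pos': [0.122, 0.484, 0.231], 'tcp_rot': [[-0.969, 0.245, -0.0], [0.245, 0.969, -0.002], [-0.0, -0.002, -1.0]], 'force': [0.85, 1.064, -0.039], 'torque': [-0.032, 0.008, 0.015], 'finger_force': 0.0, 'opening': 0.086}
```

View pics/top0.png

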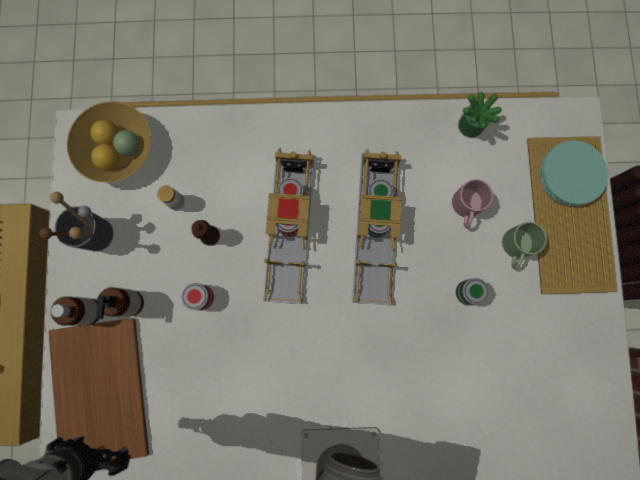

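View pics/scene0.png

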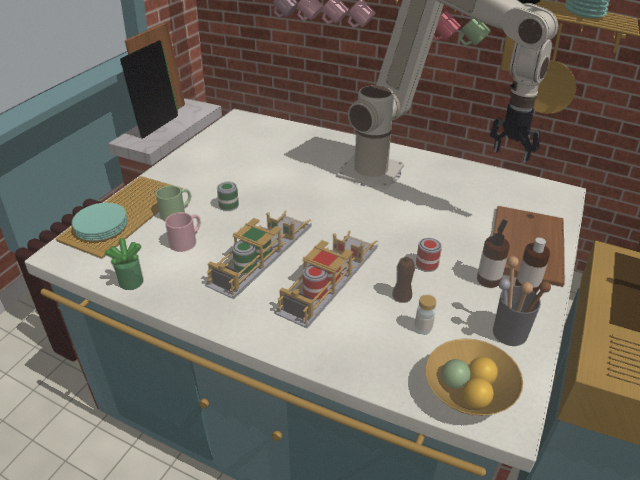

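The top view shows the red tin at about (195,296). The red runner is at columns 265–312, with its apron mouth near (285,302) and gate near (286,264). The pepper mill is at (205,233) and the green runner at columns 355–400. I'll zoom in next.

Run:
```python
import cv2
i=cv2.imread('pics/top0.png')[145:310,175:325]
cv2.imwrite('pics/c1.png',cv2.resize(i,None,fx=3.6,fy=3.6,interpolation=cv2.INTER_CUBIC))
```

```text
(no output)
```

View pics/c1.png

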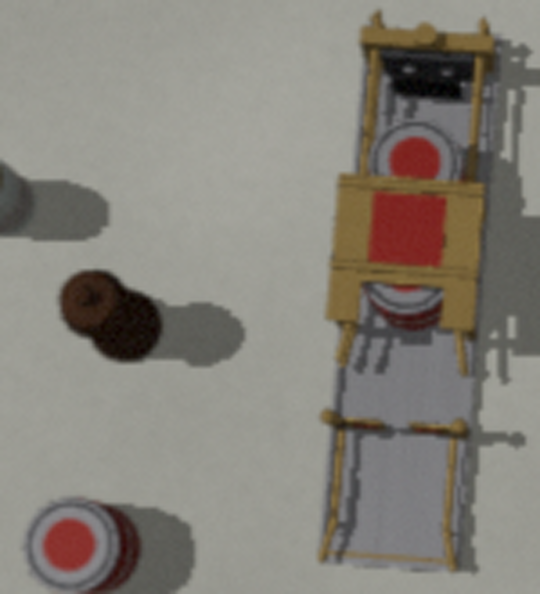

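The crop shows the red tin's top centre at crop (69,545). The gate post tops are at (327,416) and (459,427), the deck corners at (328,318), (476,331), (340,176) and (483,184), and the front tin's top at (415,157).

Run:
```python
from h import *
from scipy.optimize import least_squares
c=np.load('pics/top0.npz'); U=lambda p:((p[0]+.5)/3.6+174.5,(p[1]+.5)/3.6+144.5)
# refine red circles
L=[((327,416),(0,.045,.076)),((459,427),(0,-.045,.076)),((401.5,324.5),(.063,0,.092)),((411.5,180),(.165,0,.092)),((415,157),(None,0,.081)),((455,571),(-.097,-.05,.006))]
def res(q):
    r=[];cs,sn=np.cos(q[2]),np.sin(q[2])
    for p,m in L:
        w=at(c,*U(p),m[2]);d=w[:2]-q[:2];l=np.array([cs*d[0]+sn*d[1],-sn*d[0]+cs*d[1]])
        if m[0] is not None:r.append(l[0]-m[0])
        r.append(l[1]-m[1])
    return np.array(r)*1000
s=least_squares(res,[.4,.05,0],loss='soft_l1');q=s.x;print('runner',q.round(4),res(q).round(1))
im=c['pixels'].astype(int);b,g,r=im[...,0],im[...,1],im[...,2]
def blob(u0,u1,v0,v1,z):
    m=((r-g>60)&(r-b>60)&(r>140))[v0:v1,u0:u1].astype(np.uint8)
    n,l,st,ce=cv2.connectedComponentsWithStats(m);k=1+st[1:,4].argmax();u,v=ce[k]+[u0,v0];print(u,v,st[k],at(c,u,v,z).round(4));return at(c,u,v,z)
t=blob(178,212,282,310,.075); f=blob(278,302,180,194,.081);d=blob(272,304,198,222,.092)
R=np.array([[np.cos(q[2]),np.sin(q[2])],[-np.sin(q[2]),np.cos(q[2])]])
print('front,deck,tin local',R@(f[:2]-q[:2]),R@(d[:2]-q[:2]),R@(t[:2]-q[:2]))
A=lambda x,y=0:(q[:2]+R.T@[x,y]).round(4)
print('apron',A(-.055),'mill',at(c,*U((93,297)),.13),'yawrunner',q[2])
# scene check
s2=np.load('pics/scene0.npz')
for n,p in dict(tin=[*t[:2],.075],postL=[*A(0,.045),.076],postR=[*A(0,-.045),.076],front=[*f[:2],.081]).items(): print(n,np.round(proj(s2,p),1))
i=cv2.imread('pics/scene0.png')[215:325,270:450]
for n,p in dict(tin=[*t[:2],.075],postL=[*A(0,.045),.076],postR=[*A(0,-.045),.076],front=[*f[:2],.081]).items():
    u,v=proj(s2,p); cv2.circle
i=cv2.resize(i,None,fx=4,fy=4,interpolation=cv2.INTER_CUBIC)
for n,p in dict(tin=[*t[:2],.075],postL=[*A(0,.045),.076],postR=[*A(0,-.045),.076],front=[*f[:2],.081],pan=[*A(-.097,-.05),.006],ti=[*A(-.097,.05),.006]).items():
    u,v=proj(s2,p); cv2.drawMarker(i,(int((u-269.5)*4),int((v-214.5)*4)),(255,0,255),cv2.MARKER_CROSS,14,1)
cv2.imwrite('pics/c2.png',i)
```

```text
runner [ 0.5063  0.1246 -0.1061] [-0.1 -0.6 -0.6 -0.3  0.8 -1.7 -1.4  0.4  0.4  1.3  2.4]Traceback (most recent call last):
  File "<stdin>", line 18, in <module>
  File "<stdin>", line 17, in blob
ValueError: attempt to get argmax of an empty sequence
```

```bash
cat >> h.py <<'E'
q=np.array([.5063,.1246,-.1061]); R=np.array([[np.cos(q[2]),np.sin(q[2])],[-np.sin(q[2]),np.cos(q[2])]])
A=lambda x,y=0:q[:2]+R.T@[x,y]
L=lambda p:R@(np.array(p)[:2]-q[:2])
def blob(c,u0,u1,v0,v1,z):
    im=c['pixels'].astype(int);b,g,r=im[...,0],im[...,1],im[...,2]
    m=((r-g>60)&(r-b>60)&(r>100))[v0:v1,u0:u1].astype(np.uint8)
    n,l,st,ce=cv2.connectedComponentsWithStats(m)
    if n<2: print('none'); return np.zeros(3)
    k=1+st[1:,4].argmax();u,v=ce[k]+[u0,v0];p=at(c,u,v,z);print(np.round([u,v],1),st[k],p.round(4),'local',L(p).round(4));return p
E
python3 - <<'E'
from h import *
c=np.load('pics/top0.npz');print(c['pixels'][296,194],c['pixels'][188,290])
t=blob(c,178,212,282,310,.075); f=blob(c,278,302,180,194,.081);d=blob(c,272,304,198,222,.092)
print('apron',A(-.055),'mill',at(c,200.6,227,.13))
s2=np.load('pics/scene0.npz')
i=cv2.imread('pics/scene0.png')[215:325,270:450]
i=cv2.resize(i,None,fx=4,fy=4,interpolation=cv2.INTER_CUBIC)
for p in ([*t[:2],.075],[*A(0,.045),.076],[*A(0,-.045),.076],[*f[:2],.081],[*A(-.097,-.05),.006],[*A(-.097,.05),.006],[*A(.063),.092]):
    u,v=proj(s2,p); cv2.drawMarker(i,(int((u-269.5)*4),int((v-214.5)*4)),(255,0,255),cv2.MARKER_CROSS,14,1)
cv2.imwrite('pics/c2.png',i)
E
```

```text
[ 45  49 137] [ 32  34 126]
[193.8 295.8] [  9   7  14  14 148] [0.4291 0.3434 0.075 ] local [-0.0999  0.2094]
[289.9 188.6] [  6   3  13  11 121] [0.687  0.1056 0.081 ] local [0.1816 0.0003]
[287.7 208.3] [  5   0  22  21 384] [0.635  0.1113 0.092 ] local [0.1294 0.0004]
apron [0.45160928 0.13042456] mill [0.58759777 0.31479714 0.13      ]
```

View pics/c2.png

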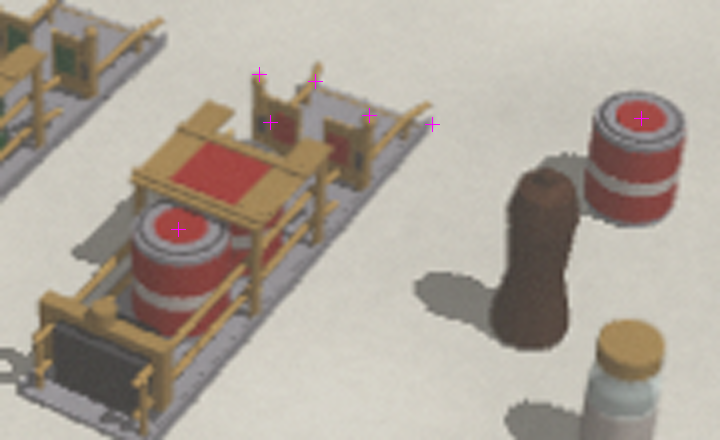

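The markers fall on the post tops, tin tops and pan corners, so the fit is good: runner at (0.506, 0.125) with yaw −0.106, and tin at (0.429, 0.343). First I'll move above the tin with the tool aligned to the lane.

carry_out(
  series=[
    [[-0.04,-0.007,0,0,0,-0.03],[-0.08,-0.015,0,0,0,-0.06],[-0.12,-0.022,0,0,0,-0.09],[-0.16,-0.03,0,0,0,-0.12],[-0.2,-0.037,0,0,0,-0.142],[-0.24,-0.045,0,0,0,-0.142],[-0.28,-0.052,0.02,0,0,-0.142],[-0.31,-0.058,0.05,0,0,-0.142],[-0.332,-0.061,0.08,0,0,-0.142],[-0.332,-0.061,0.1,0,0,-0.142],[-0.332,-0.061,0.1,0,0,-0.142],[-0.332,-0.061,0.1,0,0,-0.142]],
  ],
  jaw=0,
)

```text
clock: 1.3
eef_pos: [0.4291, 0.3439, 0.1311]
tcp_rot: [[-0.994, 0.106, -0.001], [0.106, 0.994, -0.001], [0.001, -0.001, -1.0]]
force: [0.2, 0.4, 0.8]
opening: 0.0852
finger_force: 0.0
```

```bash
cat >> h.py <<'E'
def go(x,y,z,yaw=None):
    s=ctrl.read_state();T=np.array(s['tcp_rot']);p=np.array(s['eef_pos']);print('t',s['clock'],'local',L(p).round(4),'z',p[2].round(4),'F',np.round(s['force'],2),'Flane',R@np.array(s['force'])[:2])
    d=np.array([x,y,z])-p; yv=np.arctan2(-T[0,1],T[1,1]); print('shift',(T.T@d).round(4),'turn z',np.round(-(q[2]-yv),4),'tilt',T[:,2].round(4))
E
python3 -c "
from h import *
go(.4291,.3434,.032)"
```

```text
t 1.3 local [-0.1     0.2099] z 0.1311 F [0.25 0.39 0.77] Flane [0.20227925 0.41632563]
shift [-0.0002 -0.0004  0.0991] turn z 0.0004 tilt [-1.3e-03 -9.0e-04 -1.0e+00]
```

carry_out(
  series=[
    [[0,0,0.03,0,0,0],[0,0,0.06,0,0,0],[0,0,0.085,0,0,0],[0,0,0.099,0,0,0],[0,0,0.099,0,0,0]],
  ],
)

```text
clock: 1.8
eef_pos: [0.4285, 0.3443, 0.0319]
tcp_rot: [[-0.995, 0.104, -0.001], [0.104, 0.995, -0.001], [0.001, -0.001, -1.0]]
force: [-0.1, 0.1, 0.9]
opening: 0.0851
finger_force: 0.0
```

carry_out(
  series=[
    [[0,0,0,0,0,0],[0,0,0,0,0,0],[0,0,0,0,0,0],[0,0,0,0,0,0],[0,0,0,0,0,0],[0,0,0,0,0,0],[0,0,0,0,0,0],[0,0,0,0,0,0]],
  ],
  jaw=1,
)

```text
clock: 2.6
eef_pos: [0.4309, 0.3455, 0.0348]
tcp_rot: [[-0.994, 0.105, 0.004], [0.105, 0.994, 0.003], [-0.003, 0.003, -1.0]]
force: [-0.3, -0.4, 6.8]
opening: 0.0637
finger_force: 66.5
```

carry_out(
  series=[
    [[0,0,-0.02,0,0,0],[0,0,-0.05,0,0,0],[0,0,-0.08,0,0,0],[0,0,-0.1,0,0,0],[0,0,-0.11,0,0,0],[0,0,-0.11,0,0,0],[0,0,-0.11,0,0,0]],
  ],
)

```text
clock: 3.3
eef_pos: [0.4291, 0.3438, 0.1415]
tcp_rot: [[-0.994, 0.106, -0.001], [0.106, 0.994, -0.001], [0.001, -0.001, -1.0]]
force: [0.2, 0.4, -2.0]
opening: 0.0643
finger_force: 66.6
```

```bash
python3 -c "
from h import *
c=shot('top','pics/t1.png')
p=ctrl.read_state()['eef_pos']
blob(c,160,330,250,330,.075+p[2]-.032)
go(*A(-.058),.14)"
```

```text
none
t 3.35 local [-0.1003  0.2095] z 0.1409 F [ 0.65  1.01 -1.97] Flane [0.54323627 1.07605945]
shift [-0.0422 -0.2095  0.0012] turn z 0.0003 tilt [-0.002  -0.0016 -1.    ]
```

carry_out(
  series=[
    [[-0.005,-0.025,0,0,0,0],[-0.01,-0.05,0,0,0,0],[-0.015,-0.075,0,0,0,0],[-0.02,-0.1,0,0,0,0],[-0.025,-0.125,0,0,0,0],[-0.03,-0.15,0,0,0,0],[-0.035,-0.175,0,0,0,0],[-0.04,-0.195,0,0,0,0],[-0.042,-0.209,0,0,0,0],[-0.042,-0.209,0,0,0,0],[-0.042,-0.209,0,0,0,0]],
  ],
)

```text
clock: 4.45
eef_pos: [0.4488, 0.1319, 0.1417]
tcp_rot: [[-0.994, 0.106, -0.001], [0.106, 0.994, 0.0], [0.001, 0.0, -1.0]]
force: [0.4, 0.5, -2.0]
opening: 0.0636
finger_force: 66.9
```

carry_out(
  series=[
    [[0,0,0.03,0,0,0],[0,0,0.05,0,0,0],[0,0,0.06,0,0,0],[0,0,0.06,0,0,0],[0,0,0.06,0,0,0]],
  ],
)

```text
clock: 4.95
eef_pos: [0.4496, 0.1325, 0.0827]
tcp_rot: [[-0.994, 0.105, 0.0], [0.105, 0.994, 0.0], [-0.0, 0.0, -1.0]]
force: [0.6, -0.3, -0.9]
opening: 0.0635
finger_force: 66.8
```

```bash
python3 -c "
from h import *
c=shot('top','pics/t2.png'); s=shot('scene','pics/s2.png')
go(*A(-.058),.04)
a=cv2.resize(c['pixels'][230:320,240:340],None,fx=4,fy=4,interpolation=2);b=cv2.resize(s['pixels'][150:290,290:390],None,fx=4,fy=4,interpolation=2)[:560]
a=cv2.copyMakeBorder(a,0,200,0,0,0)
cv2.imwrite('pics/c3.png',np.hstack([a,b]))"
```

```text
t 5.05 local [-0.0566  0.0019] z 0.0834 F [-0.39  0.05 -1.52] Flane [-0.39166686  0.00684715]
shift [ 0.0015 -0.0019  0.0434] turn z 0.0008 tilt [ 2.2e-03  7.0e-04 -1.0e+00]
```

View pics/c3.png

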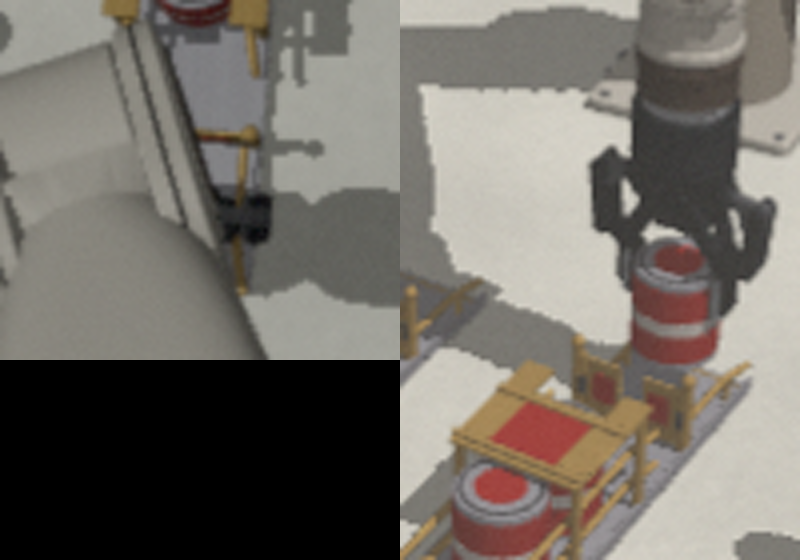

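The tin hangs level above the apron, with the gate post tops at about (582,345) and (685,375) in the crop. I'll lower it in stages.

carry_out(
  series=[
    [[0.001,-0.0015,0.015,0,0,0],[0.001,-0.0015,0.028,0,0,0],[0.001,-0.0015,0.036,0,0,0],[0.001,-0.0015,0.039,0,0,0],[0.001,-0.0015,0.041,0,0,0],[0.001,-0.0015,0.041,0,0,0],[0.001,-0.0015,0.041,0,0,0]],
  ],
)

```text
clock: 5.75
eef_pos: [0.4486, 0.1306, 0.0418]
tcp_rot: [[-0.994, 0.106, 0.001], [0.106, 0.994, 0.0], [-0.001, 0.0, -1.0]]
force: [-1.0, -0.0, -1.7]
opening: 0.064
finger_force: 66.8
```

```bash
python3 -c "
from h import *
go(*A(-.058),.04)"
```

```text
t 5.75 local [-0.0581 -0.0001] z 0.0418 F [-0.96 -0.01 -1.74] Flane [-0.95218725 -0.10925198]
shift [-0.0001  0.0001  0.0018] turn z 0.0002 tilt [ 9.e-04  3.e-04 -1.e+00]
```

Still hanging; creep down until contact.

carry_out(
  series=[
    [[0,0,0.0015,0,0,0],[0,0,0.003,0,0,0],[0,0,0.003,0,0,0],[0,0,0.003,0,0,0]],
  ],
)

```text
clock: 6.15
eef_pos: [0.4487, 0.1307, 0.0407]
tcp_rot: [[-0.994, 0.106, 0.002], [0.106, 0.994, 0.001], [-0.002, 0.001, -1.0]]
force: [-4.8, -2.4, 15.1]
opening: 0.0633
finger_force: 68.5
```

carry_out(
  series=[
    [[0,0,-0.0015,0,0,0],[0,0,-0.002,0,0,0],[0,0,-0.002,0,0,0]],
  ],
)

```text
clock: 6.45
eef_pos: [0.4485, 0.1306, 0.0407]
tcp_rot: [[-0.994, 0.106, 0.001], [0.106, 0.994, 0.0], [-0.001, 0.0, -1.0]]
force: [-1.2, 0.4, 4.4]
opening: 0.0643
finger_force: 66.8
```

carry_out(
  series=[
    [[0,0,0,0,0,0],[0,0,0,0,0,0],[0,0,0,0,0,0],[0,0,0,0,0,0],[0,0,0,0,0,0],[0,0,0,0,0,0],[0,0,0,0,0,0],[0,0,0,0,0,0]],
  ],
  jaw=0,
)

```text
clock: 7.25
eef_pos: [0.4481, 0.1305, 0.0403]
tcp_rot: [[-0.994, 0.106, -0.0], [0.106, 0.994, -0.0], [0.0, -0.0, -1.0]]
force: [0.3, -0.1, 0.0]
opening: 0.0854
finger_force: 0.0
```

carry_out(
  series=[
    [[0,0,-0.02,0,0,0],[0,0,-0.05,0,0,0],[0,0,-0.08,0,0,0],[0,0,-0.1,0,0,0],[0.04,0,-0.1,0,0,0],[0.08,0,-0.1,0,0,0],[0.1,0,-0.1,0,0,0],[0.1,0,-0.1,0,0,0],[0.1,0,-0.1,0,0,0]],
  ],
)

```text
clock: 8.15
eef_pos: [0.3493, 0.1413, 0.1408]
tcp_rot: [[-0.994, 0.105, 0.002], [0.105, 0.994, 0.001], [-0.002, 0.001, -1.0]]
force: [0.1, -0.4, -0.1]
opening: 0.0852
finger_force: 0.0
```

```bash
python3 -c "
from h import *
c=shot('top','pics/t3.png'); s=shot('scene','pics/s3.png')
blob(c,255,330,250,320,.081);blob(s,310,390,200,270,.081)
go(*A(-.12),.035)
a=cv2.resize(c['pixels'][230:320,240:340],None,fx=4,fy=4,interpolation=2);b=cv2.resize(s['pixels'][200:290,290:390],None,fx=4,fy=4,interpolation=2)
cv2.imwrite('pics/c4.png',np.hstack([a,b]))"
```

```text
[281.3 285.7] [ 20  29  14  14 156] [0.4474 0.1309 0.081 ] local [-0.0592 -0.    ]
[324.7 257.8] [  3  51  24  15 211] [0.6216 0.1052 0.081 ] local [ 0.1167 -0.007 ]
t 8.25 local [-1.571e-01  1.000e-04] z 0.1406 F [-0.19 -0.61  0.27] Flane [-0.12029789 -0.63059454]
shift [-0.037  -0.0002  0.1057] turn z -0.0 tilt [ 1.6e-03  4.0e-04 -1.0e+00]
```

View pics/c4.png

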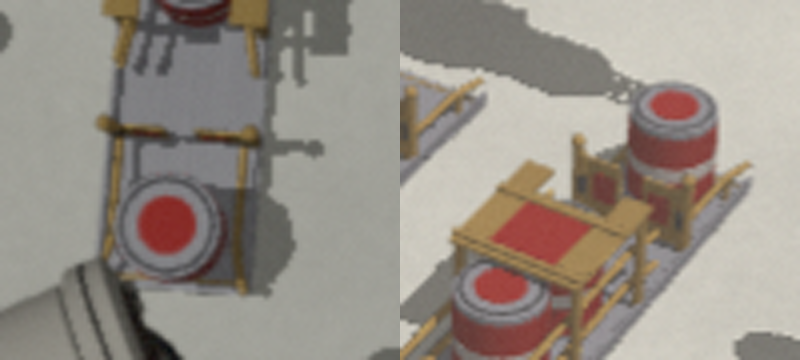

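The tin stands upright, centred on the apron at local (−0.059, 0.000). Next I'll shut the jaws and lower behind it.

carry_out(
  series=[
    [[0,0,0.02,0,0,0],[0,0,0.05,0,0,0],[0,0,0.08,0,0,0],[0,0,0.1,0,0,0],[0,0,0.105,0,0,0],[0,0,0.105,0,0,0],[0,0,0.105,0,0,0],[0,0,0.105,0,0,0]],
  ],
  jaw=1,
)

```text
clock: 9.05
eef_pos: [0.35, 0.1415, 0.0363]
tcp_rot: [[-0.994, 0.106, 0.002], [0.106, 0.994, 0.001], [-0.002, 0.001, -1.0]]
force: [0.4, 0.3, -1.0]
opening: -0.0
finger_force: 0.0
```

carry_out(
  series=[
    [[-0.01,0,0,0,0,0],[-0.02,0,0,0,0,0],[-0.03,0,0,0,0,0],[-0.036,0,0,0,0,0],[-0.042,0,0,0,0,0],[-0.048,0,0,0,0,0],[-0.048,0,0,0,0,0],[-0.048,0,0,0,0,0]],
  ],
)

```text
clock: 9.85
eef_pos: [0.3961, 0.1359, 0.0351]
tcp_rot: [[-0.994, 0.106, -0.001], [0.106, 0.994, -0.0], [0.001, -0.0, -1.0]]
force: [-0.8, -0.2, -0.3]
opening: -0.0002
finger_force: 0.0
```

```bash
python3 -c "
from h import *
go(*A(-.02),.035)
c=shot('top','pics/t4.png');blob(c,255,330,250,320,.081)"
```

```text
t 9.85 local [-0.1107 -0.0005] z 0.0351 F [-0.82 -0.23 -0.26] Flane [-0.79534001 -0.31605794]
shift [-0.0907  0.0004  0.0001] turn z 0.0001 tilt [-7.e-04 -2.e-04 -1.e+00]
[286.3 283.9] [29 30  5 10 25] [0.4514 0.1188 0.081 ] local [-0.054  -0.0116]
```

carry_out(
  series=[
    [[-0.004,0,0,0,0,0],[-0.008,0,0,0,0,0],[-0.012,0,0,0,0,0],[-0.016,0,0,0,0,0],[-0.02,0,0,0,0,0],[-0.024,0,0,0,0,0],[-0.028,0,0,0,0,0],[-0.032,0,0,0,0,0],[-0.036,0,0,0,0,0],[-0.04,0,0,0,0,0],[-0.044,0,0,0,0,0],[-0.044,0,0,0,0,0]],
  ],
)

```text
clock: 11.1
eef_pos: [0.4396, 0.1313, 0.0351]
tcp_rot: [[-0.994, 0.106, -0.002], [0.106, 0.994, -0.0], [0.002, -0.0, -1.0]]
force: [-4.5, 0.1, 1.3]
opening: -0.0001
finger_force: 0.5
```

```bash
python3 -c "
from h import *
go(*A(-.02),.035)"
```

```text
t 11.1 local [-0.067  -0.0004] z 0.0351 F [-4.5   0.08  1.34] Flane [-4.48410815 -0.3999196 ]
shift [-0.047   0.0004 -0.    ] turn z 0.0003 tilt [-1.6e-03 -1.0e-04 -1.0e+00]
```

carry_out(
  series=[
    [[-0.003,0,0,0,0,0],[-0.006,0,0,0,0,0],[-0.009,0,0,0,0,0],[-0.012,0,0,0,0,0],[-0.015,0,0,0,0,0],[-0.018,0,0,0,0,0],[-0.021,0,0,0,0,0],[-0.024,0,0,0,0,0],[-0.027,0,0,0,0,0],[-0.03,0,0,0,0,0],[-0.033,0,0,0,0,0],[-0.036,0,0,0,0,0]],
  ],
)

```text
clock: 12.3
eef_pos: [0.4725, 0.1275, 0.0346]
tcp_rot: [[-0.994, 0.105, -0.007], [0.105, 0.994, -0.0], [0.007, -0.001, -1.0]]
force: [-8.8, 1.5, 4.1]
opening: -0.0002
finger_force: 1.2
```

```bash
python3 -c "
from h import *
go(*A(-.02),.035)
c=shot('top','pics/t5.png'); s=shot('scene','pics/s5.png')
a=cv2.resize(c['pixels'][210:300,240:340],None,fx=4,fy=4,interpolation=2);b=cv2.resize(s['pixels'][200:290,290:390],None,fx=4,fy=4,interpolation=2)
cv2.imwrite('pics/c5.png',np.hstack([a,b]))"
```

```text
t 12.3 local [-0.0339 -0.0007] z 0.0346 F [-8.81  1.46  4.15] Flane [-8.91132829  0.5142866 ]
shift [-0.0139  0.0007 -0.0005] turn z 0.0011 tilt [-6.6e-03 -1.0e-04 -1.0e+00]
```

View pics/c5.png

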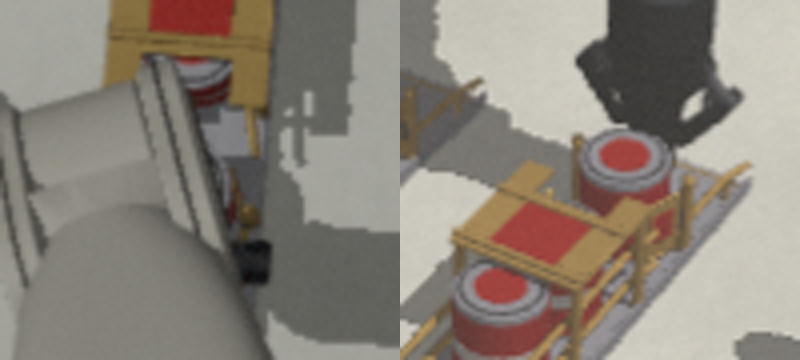

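The tin is in the gateway, with its lid at about scene (346,239). I'll check its position and how far the knuckles clear the posts.

```bash
python3 -c "
from h import *
s=np.load('pics/s5.npz');blob(s,335,358,230,248,.081)
for z in(.076,.09,.1,.11,.12,.13):
  print(z,[np.round((np.array(proj(s,[*A(-.034,y),z]))-[290,200])*4+[400,0]) for y in(-.045,-.055)])"
```

```text
[345.7 238.3] [ 5  5 12  8 76] [0.5159 0.1213 0.081 ] local [ 0.0099 -0.0022]
0.076 [array([601., 109.]), array([589., 105.])]
0.09 [array([602.,  93.]), array([590.,  89.])]
0.1 [array([602.,  82.]), array([590.,  78.])]
0.11 [array([603.,  71.]), array([591.,  66.])]
0.12 [array([603.,  59.]), array([591.,  55.])]
0.13 [array([603.,  48.]), array([591.,  44.])]
```

carry_out(
  series=[
    [[-0.0025,0,0,0,0,0],[-0.005,0,0,0,0,0],[-0.0075,0,0,0,0,0],[-0.01,0,0,0,0,0],[-0.0125,0,0,0,0,0],[-0.015,0,0,0,0,0],[-0.0175,0,0,0,0,0],[-0.02,0,0,0,0,0],[-0.0225,0,0,0,0,0],[-0.025,0,0,0,0,0]],
  ],
)

```text
clock: 13.4
eef_pos: [0.5013, 0.1249, 0.0353]
tcp_rot: [[-0.994, 0.106, 0.001], [0.106, 0.994, -0.0], [-0.001, -0.0, -1.0]]
force: [-1.5, 1.1, -0.8]
opening: 0.0
finger_force: 1.2
```

```bash
python3 -c "
from h import *
go(*A(-.02),.035)"
```

```text
t 13.4 local [-0.005  -0.0003] z 0.0353 F [-1.54  1.14 -0.76] Flane [-1.65305591  0.9711826 ]
shift [0.015  0.0003 0.0003] turn z 0.0002 tilt [ 7.e-04 -2.e-04 -1.e+00]
```

carry_out(
  series=[
    [[-0.001,0,0,0,0,0],[-0.002,0,0,0,0,0],[-0.003,0,0,0,0,0],[-0.004,0,0,0,0,0],[-0.005,0,0,0,0,0],[-0.006,0,0,0,0,0],[-0.007,0,0,0,0,0],[-0.008,0,0,0,0,0],[-0.009,0,0,0,0,0],[-0.01,0,0,0,0,0]],
  ],
)

```text
clock: 14.4
eef_pos: [0.5106, 0.1239, 0.0354]
tcp_rot: [[-0.994, 0.106, -0.0], [0.106, 0.994, 0.0], [0.0, 0.0, -1.0]]
force: [-5.0, -0.3, 1.0]
opening: 0.0001
finger_force: 2.5
```

carry_out(
  series=[
    [[-0.001,0,0,0,0,0],[-0.002,0,0,0,0,0],[-0.003,0,0,0,0,0],[-0.004,0,0,0,0,0],[-0.005,0,0,0,0,0],[-0.006,0,0,0,0,0]],
  ],
)

```text
clock: 15.0
eef_pos: [0.5136, 0.1232, 0.0346]
tcp_rot: [[-0.994, 0.105, -0.006], [0.105, 0.994, 0.0], [0.006, -0.001, -1.0]]
force: [-7.8, 1.2, 1.8]
opening: -0.0001
finger_force: 1.5
```

carry_out(
  series=[
    [[-0.0007,0,0,0,0,0],[-0.0014,0,0,0,0,0],[-0.002,0,0,0,0,0],[-0.0025,0,0,0,0,0]],
  ],
)

```text
clock: 15.4
eef_pos: [0.5163, 0.1225, 0.0344]
tcp_rot: [[-0.994, 0.105, -0.006], [0.105, 0.994, -0.001], [0.005, -0.002, -1.0]]
force: [-6.8, -0.9, 1.8]
opening: 0.0
finger_force: 1.5
```

carry_out(
  series=[
    [[-0.0007,0,0,0,0,0],[-0.0014,0,0,0,0,0],[-0.002,0,0,0,0,0],[-0.0025,0,0,0,0,0]],
  ],
)

```text
clock: 15.8
eef_pos: [0.5198, 0.1226, 0.0345]
tcp_rot: [[-0.994, 0.105, -0.004], [0.105, 0.994, -0.0], [0.004, -0.001, -1.0]]
force: [-4.1, -0.1, -0.2]
opening: 0.0003
finger_force: 1.4
```

carry_out(
  series=[
    [[-0.0007,0,0,0,0,0],[-0.0014,0,0,0,0,0],[-0.002,0,0,0,0,0],[-0.0025,0,0,0,0,0]],
  ],
)

```text
clock: 16.2
eef_pos: [0.5239, 0.1224, 0.0351]
tcp_rot: [[-0.994, 0.106, -0.001], [0.106, 0.994, -0.0], [0.001, -0.0, -1.0]]
force: [-3.5, 0.7, -1.1]
opening: -0.0003
finger_force: 1.4
```

```bash
python3 -c "
from h import *
go(*A(-.02),.035)"
```

```text
t 16.2 local [ 0.0177 -0.0004] z 0.0351 F [-3.52  0.75 -1.07] Flane [-3.58074912  0.36874017]
shift [0.0377 0.0004 0.0001] turn z 0.0003 tilt [-7.e-04 -1.e-04 -1.e+00]
```

carry_out(
  series=[
    [[-0.0007,0,0,0,0,0],[-0.0014,0,0,0,0,0],[-0.002,0,0,0,0,0],[-0.0025,0,0,0,0,0],[-0.0025,0,0,0,0,0]],
  ],
)

```text
clock: 16.7
eef_pos: [0.5268, 0.1222, 0.0354]
tcp_rot: [[-0.994, 0.106, 0.0], [0.106, 0.994, -0.0], [-0.0, 0.0, -1.0]]
force: [-5.2, 1.2, -1.6]
opening: 0.0001
finger_force: 1.4
```

carry_out(
  series=[
    [[-0.0007,0,0,0,0,0],[-0.0014,0,0,0,0,0],[-0.002,0,0,0,0,0],[-0.0025,0,0,0,0,0],[-0.0025,0,0,0,0,0]],
  ],
)

```text
clock: 17.2
eef_pos: [0.5293, 0.1219, 0.0353]
tcp_rot: [[-0.994, 0.106, 0.0], [0.106, 0.994, -0.0], [-0.0, -0.0, -1.0]]
force: [-4.7, 0.4, -0.6]
opening: 0.0007
finger_force: 1.4
```

carry_out(
  series=[
    [[-0.0007,0,0,0,0,0],[-0.0014,0,0,0,0,0],[-0.002,0,0,0,0,0],[-0.0025,0,0,0,0,0],[-0.003,0,0,0,0,0]],
  ],
)

```text
clock: 17.7
eef_pos: [0.5324, 0.1216, 0.0354]
tcp_rot: [[-0.994, 0.106, 0.0], [0.106, 0.994, 0.0], [-0.0, 0.0, -1.0]]
force: [-3.1, 0.3, -0.9]
opening: 0.0003
finger_force: 0.0
```

carry_out(
  series=[
    [[-0.0007,0,0,0,0,0],[-0.0014,0,0,0,0,0],[-0.002,0,0,0,0,0],[-0.002,0,0,0,0,0]],
  ],
)

```text
clock: 18.1
eef_pos: [0.5343, 0.1214, 0.0353]
tcp_rot: [[-0.994, 0.106, 0.0], [0.106, 0.994, -0.0], [-0.0, 0.0, -1.0]]
force: [-2.6, 0.2, -0.5]
opening: 0.0001
finger_force: 0.0
```

carry_out(
  series=[
    [[-0.0007,0,0,0,0,0],[-0.0014,0,0,0,0,0],[-0.002,0,0,0,0,0],[-0.0025,0,0,0,0,0],[-0.003,0,0,0,0,0]],
  ],
)

```text
clock: 18.6
eef_pos: [0.5371, 0.121, 0.0353]
tcp_rot: [[-0.994, 0.106, -0.0], [0.106, 0.994, -0.0], [0.0, -0.0, -1.0]]
force: [-2.9, 0.5, -1.7]
opening: -0.0
finger_force: 0.0
```

carry_out(
  series=[
    [[-0.0007,0,0,0,0,0],[-0.0014,0,0,0,0,0],[-0.002,0,0,0,0,0],[-0.002,0,0,0,0,0]],
  ],
)

```text
clock: 19.0
eef_pos: [0.5393, 0.1208, 0.0353]
tcp_rot: [[-0.994, 0.106, 0.0], [0.106, 0.994, -0.0], [-0.0, 0.0, -1.0]]
force: [-2.1, 0.8, -1.2]
opening: -0.0001
finger_force: 0.0
```

carry_out(
  series=[
    [[-0.0007,0,0,0,0,0],[-0.0014,0,0,0,0,0],[-0.002,0,0,0,0,0],[-0.0025,0,0,0,0,0],[-0.003,0,0,0,0,0]],
  ],
)

```text
clock: 19.5
eef_pos: [0.5421, 0.1205, 0.0353]
tcp_rot: [[-0.994, 0.106, -0.0], [0.106, 0.994, -0.0], [0.0, -0.0, -1.0]]
force: [-2.1, -0.2, -0.7]
opening: 0.0001
finger_force: 0.0
```

carry_out(
  series=[
    [[-0.0007,0,0,0,0,0],[-0.0014,0,0,0,0,0],[-0.002,0,0,0,0,0],[-0.002,0,0,0,0,0]],
  ],
)

```text
clock: 19.9
eef_pos: [0.543, 0.1203, 0.0349]
tcp_rot: [[-0.994, 0.105, -0.002], [0.105, 0.994, -0.0], [0.002, -0.0, -1.0]]
force: [-4.7, 0.1, 0.0]
opening: -0.0
finger_force: 0.0
```

```bash
python3 -c "
from h import *
go(*A(-.02),.035)
s=shot('scene','pics/s6.png');blob(s,335,350,233,250,.081)
b=cv2.resize(s['pixels'][200:310,260:390],None,fx=5,fy=5,interpolation=2)
cv2.imwrite('pics/c6.png',b)"
```

```text
t 19.9 local [ 0.037  -0.0004] z 0.0349 F [-4.65  0.12  0.04] Flane [-4.63888765 -0.37633885]
shift [0.057  0.0004 0.    ] turn z 0.0004 tilt [-2.1e-03 -1.0e-04 -1.0e+00]
[336.2 248.7] [ 0 15  4  2  6] [0.5713 0.1167 0.081 ] local [ 0.0654 -0.001 ]
```

View pics/c6.png

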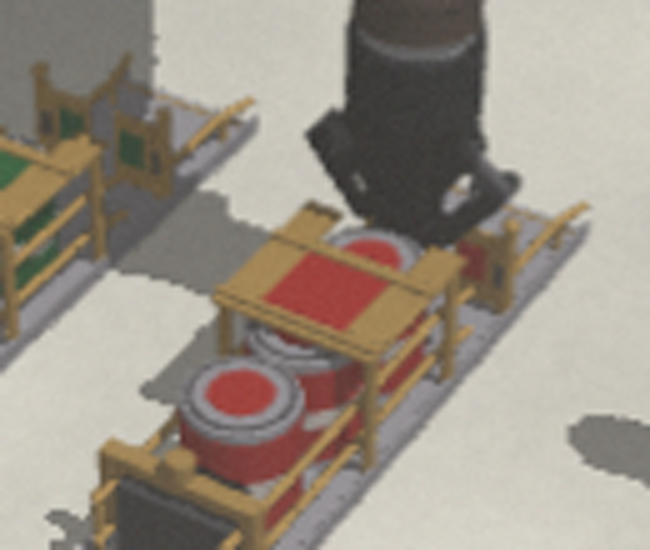

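The three tins are closed up (front tin lid at crop (240,395)) with a small gap left to the pad. The force is rising, so I'll take small increments.

carry_out(
  series=[
    [[-0.0005,0,0,0,0,0],[-0.001,0,0,0,0,0],[-0.001,0,0,0,0,0]],
  ],
)

```text
clock: 20.25
eef_pos: [0.5432, 0.1202, 0.0347]
tcp_rot: [[-0.994, 0.105, -0.004], [0.105, 0.994, -0.0], [0.004, -0.001, -1.0]]
force: [-5.9, 0.9, -0.4]
opening: -0.0
finger_force: 0.0
```

carry_out(
  series=[
    [[-0.0005,0,0,0,0,0],[-0.001,0,0,0,0,0],[-0.001,0,0,0,0,0]],
  ],
)

```text
clock: 20.55
eef_pos: [0.5434, 0.1201, 0.0345]
tcp_rot: [[-0.994, 0.105, -0.005], [0.105, 0.994, -0.0], [0.005, -0.001, -1.0]]
force: [-8.1, 0.8, 0.4]
opening: -0.0001
finger_force: 0.0
```

carry_out(
  series=[
    [[-0.0005,0,0,0,0,0],[-0.001,0,0,0,0,0],[-0.0015,0,0,0,0,0],[-0.0015,0,0,0,0,0],[-0.0015,0,0,0,0,0]],
  ],
)

```text
clock: 21.05
eef_pos: [0.5437, 0.12, 0.0345]
tcp_rot: [[-0.994, 0.105, -0.007], [0.105, 0.994, 0.0], [0.007, -0.001, -1.0]]
force: [-9.8, 1.0, 2.3]
opening: -0.0001
finger_force: 0.0
```

carry_out(
  series=[
    [[-0.0005,0,0,0,0,0],[-0.001,0,0,0,0,0],[-0.001,0,0,0,0,0],[-0.001,0,0,0,0,0]],
  ],
)

```text
clock: 21.45
eef_pos: [0.5439, 0.12, 0.0344]
tcp_rot: [[-0.994, 0.105, -0.009], [0.105, 0.995, 0.0], [0.009, -0.001, -1.0]]
force: [-13.5, 1.8, 4.2]
opening: -0.0
finger_force: 0.0
```

```bash
python3 -c "
from h import *
go(*A(-.02),.035)
a=np.load('pics/s6.npz');blob(a,295,322,270,288,.081)
b=shot('scene','pics/s7.png');blob(b,295,322,270,288,.081)
c=shot('top','pics/t7.png');blob(c,278,302,165,194,.081)
i=cv2.resize(c['pixels'][145:265,255:325],None,fx=5,fy=5,interpolation=2);j=cv2.resize(b['pixels'][235:315,270:355],None,fx=5,fy=5,interpolation=2)
j=cv2.copyMakeBorder(j,0,200,0,0,0);cv2.imwrite('pics/c7.png',np.hstack([i,j]))"
```

```text
t 21.45 local [ 0.0379 -0.0006] z 0.0344 F [-13.48   1.76   4.22] Flane [-13.58901175   0.32259027]
shift [ 0.0579  0.0007 -0.    ] turn z 0.0012 tilt [-8.7e-03  2.0e-04 -1.0e+00]
[307.6 278.1] [ 6  4 14  9 95] [0.7163 0.101  0.081 ] local [ 0.2113 -0.0012]
[307.5 278.3] [ 6  4 14  9 94] [0.7173 0.1011 0.081 ] local [ 0.2123 -0.001 ]
[291.2 176. ] [  7   5  14  13 144] [0.7192 0.1019 0.081 ] local [ 2.141e-01 -1.000e-04]
```

View pics/c7.png

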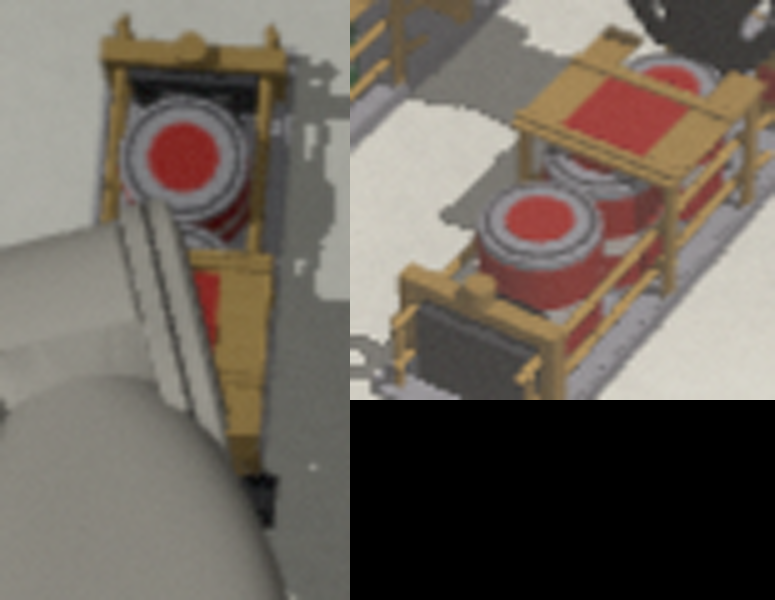

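The front tin sits against the black pad (top crop (185,155)) and moved about 1 mm under the last load, so the row is firm. One slight extra press and hold, then I'll ease off.

carry_out(
  series=[
    [[-0.0004,0,0,0,0,0],[-0.0008,0,0,0,0,0],[-0.0008,0,0,0,0,0],[-0.0008,0,0,0,0,0]],
  ],
)

```text
clock: 21.95
eef_pos: [0.5441, 0.1199, 0.0344]
tcp_rot: [[-0.994, 0.105, -0.01], [0.105, 0.995, 0.0], [0.01, -0.001, -1.0]]
force: [-14.9, 1.8, 4.7]
opening: 0.0
finger_force: 0.0
```

carry_out(
  series=[
    [[0.001,0,0,0,0,0],[0.002,0,0,0,0,0],[0.003,0,0,0,0,0],[0.004,0,0,0,0,0],[0.005,0,0,0,0,0],[0.006,0,0,0,0,0],[0.007,0,0,0,0,0],[0.0075,0,0,0,0,0],[0.0075,0,0,0,0,0]],
  ],
)

```text
clock: 22.85
eef_pos: [0.5428, 0.1206, 0.0358]
tcp_rot: [[-0.994, 0.106, 0.002], [0.106, 0.994, 0.0], [-0.002, 0.0, -1.0]]
force: [-1.3, -0.2, -0.4]
opening: -0.0001
finger_force: 0.0
```

```bash
python3 -c "
from h import *
go(*A(-.02),.035)"
```

```text
t 22.85 local [ 0.0367 -0.0001] z 0.0358 F [-1.3  -0.19 -0.39] Flane [-1.27070321 -0.32464347]
shift [0.0567 0.0001 0.0007] turn z 0.0002 tilt [ 2.e-03  1.e-04 -1.e+00]
```

carry_out(
  series=[
    [[0.001,0,0,0,0,0],[0.002,0,0,0,0,0],[0.0025,0,0,0,0,0],[0.0025,0,-0.005,0,0,0],[0.0025,0,-0.015,0,0,0],[0.0025,0,-0.03,0,0,0],[0.0025,0,-0.05,0,0,0],[0.0025,0,-0.08,0,0,0],[0.0025,0,-0.11,0,0,0],[0.0025,0,-0.14,0,0,0],[0.0025,0,-0.14,0,0,0]],
  ],
)

```text
clock: 23.95
eef_pos: [0.5427, 0.1215, 0.1814]
tcp_rot: [[-0.994, 0.106, 0.011], [0.106, 0.994, 0.002], [-0.01, 0.003, -1.0]]
force: [-0.1, 0.4, 0.8]
opening: -0.0001
finger_force: 0.0
```

carry_out(
  series=[
    [[0.03,0,0,0,0,0],[0.07,0,0,0,0,0],[0.11,0,0,0,0,0],[0.15,0,0,0,0,0],[0.19,0,0,0,0,0],[0.19,0,0,0,0,0],[0.19,0,0,0,0,0],[0.19,0,0,0,0,0]],
  ],
)

```text
clock: 24.75
eef_pos: [0.3517, 0.1412, 0.1758]
tcp_rot: [[-0.994, 0.106, 0.002], [0.106, 0.994, 0.001], [-0.002, 0.001, -1.0]]
force: [0.2, 0.2, 0.2]
opening: -0.0004
finger_force: 0.0
```

```bash
python3 -c "
from h import *
go(*A(-.02),.035)
b=shot('scene','pics/s8.png');blob(b,295,322,270,288,.081)
c=shot('top','pics/t8.png');blob(c,278,302,165,194,.081);blob(c,272,304,225,250,.081)
i=cv2.resize(c['pixels'][145:265,255:325],None,fx=5,fy=5,interpolation=2);j=cv2.resize(b['pixels'][220:310,280:370],None,fx=5,fy=5,interpolation=2)
j=cv2.copyMakeBorder(j,0,150,0,0,0);cv2.imwrite('pics/c8.png',np.hstack([i,j]))"
```

```text
t 24.75 local [-1.555e-01  1.000e-04] z 0.1758 F [0.16 0.22 0.16] Flane [0.13823079 0.23245324]
shift [-0.1353 -0.0002  0.1411] turn z 0.0002 tilt [ 1.9e-03  6.0e-04 -1.0e+00]
[307.8 278.1] [ 7  4 13  9 93] [0.7161 0.1013 0.081 ] local [ 0.211  -0.0009]
[291.2 176.4] [  7   5  14  14 144] [0.718  0.1019 0.081 ] local [ 2.129e-01 -2.000e-04]
[286.5 229.1] [  8   0  14  10 121] [0.5854 0.116  0.081 ] local [ 0.0796 -0.0002]
```

View pics/c8.png

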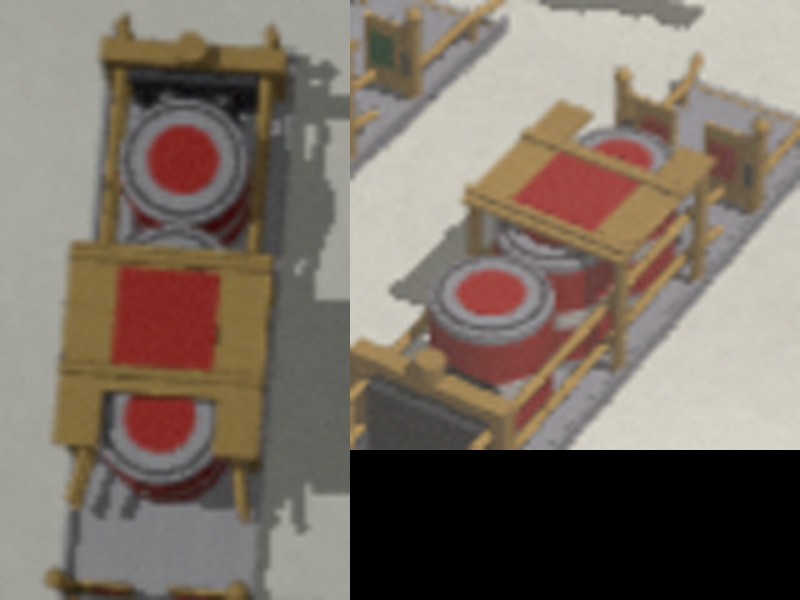

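Both leaves are shut across the lane (top crop, bottom edge). The red tin stands behind them and the row is closed up against the pad.

```bash
python3 -c "
from h import *
print(ctrl.sign_off())"
```

```text
the job is handed in; nothing more can be done
None
```

The job is handed in: the red tin is loaded, the three red tins are closed up against the end-stop pad (pressed to about 15 N at the wrist, then eased off), and both gate leaves look shut in the last pictures; sign-off returned no verdict.

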